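Stack the menorah arms

TASK

Build up the stacking menorah: fit the blue arm onto the brass splined post with its candle cup on the opposite side from the cup of the steel arm already there, then fit the white arm on top of it with its cup back on the same side as the steel one. Lower each arm until it sits fully down before letting go, do not let it drop, and leave the other things on the sill where they are.

Things in the scene. Friction and masses are not known exactly. Their poses are not given: they have to be found in the camera images.
- post_foot (a point): Foot of the menorah's upright brass post, on its axis, where the first arm's underside comes to rest (78 mm above the sill). z up; x points to the cup of the built-in steel arm. The post is a cross in section (two bars along x and y, 30 x 10 mm), rounded at the top, rising 60 mm above this point. Arms stack 32 mm apart, collar on collar.
- menorah: Stainless menorah base, fixed: origin under its centre, x as at the post foot. Round foot of 60 mm radius, column, then the built-in steel arm shaped as the loose ones (underside 46 mm up, collar top 78 mm up, cup 85 mm from the axis, cup rim 82 mm up).
- blue_arm_mid (a point): The loose blue arm: point on the axis of its hole, 16 mm above its underside. z: out of the top along the hole; x: along the tab to the cup. Grip its square collar, 44 x 44 mm (sides along x, y), 32 mm tall from the underside. Cross-shaped hole right through it: two slots along x and y, 34 x 14 mm, leaving four teeth. About the collar a flange of 34 mm radius, 8 mm thick, level with the underside.
- blue_arm_cup (a point): Centre of the rim of the blue arm's candle cup: 85 mm along the arm's x from its axis, 36 mm above its underside. The cup is 30 mm across, on a tab 28 mm wide and 8 mm thick that ends 100 mm from the axis; the whole arm is 134 mm long.
- blue_arm: The blue arm, 0.22 kg within 20% (mostly in the collar): origin on the axis at its underside, axes as at its mid point. It starts lying on the box's 30 degree slope, tab pointing up the slope, so its z axis leans 30 degrees from vertical towards the box's front.
- white_arm_mid (a point): The loose white arm: point on the axis of its hole, 16 mm above its underside. z: out of the top along the hole; x: along the tab to the cup. Grip its square collar, 44 x 44 mm (sides along x, y), 32 mm tall from the underside. Cross-shaped hole right through it: two slots along x and y, 34 x 14 mm, leaving four teeth. About the collar a flange of 34 mm radius, 8 mm thick, level with the underside.
- white_arm_cup (a point): Centre of the rim of the white arm's candle cup: 85 mm along the arm's x from its axis, 36 mm above its underside. The cup is 30 mm across, on a tab 28 mm wide and 8 mm thick that ends 100 mm from the axis; the whole arm is 134 mm long.
- white_arm: The white arm, 0.22 kg within 20% (mostly in the collar): origin on the axis at its underside, axes as at its mid point. It starts lying on the box's 30 degree slope, tab pointing up the slope, so its z axis leans 30 degrees from vertical towards the box's front.
- slope_box: Fixed wooden box with a brass latch, 270 mm wide (y), 140 mm deep (x), 30 mm high at its front, 111 mm at its back: its top is a 30 degree slope facing the robot, with a lip 10 mm high at the low edge. Origin under its centre; x points to the high back. The two arms lie side by side on it, 58 to 80 mm either side of its middle, either colour on the left.
- tumbler_rim (a point): glass tumbler, 72 mm across, 105 mm tall: centre of its mouth
- saucer_rim (a point): white ceramic saucer, 130 mm across, 18 mm tall: centre of its rim
- dreidel_a_mid (a point): blue plastic dreidel lying on its side, 80 mm long, 36 mm thick: its centre
- dreidel_b_mid (a point): the second blue dreidel, the same size: its centre
- candle_box_mid (a point): yellow carton of candles, 150 x 70 x 35 mm: its centre
Mind the look-alikes: they are no part of the job. Of the things like the white_arm, leave any that is pink or red; of the rest the larger one is meant.

How it is judged:
On the way, in this order (a step that is already met when the one before it is completed fails the run):
1. the blue arm sits fully down on the post, cup opposite the steel arm's cup (horizontal distance between blue_arm_mid and post_foot below 0.004 m and z of blue_arm_mid in the frame of post_foot between 0.013 and 0.019 m and angle between blue_arm_mid's own z axis and vertical below 0.06 rad and y of blue_arm_cup in the frame of post_foot between -0.015 and 0.015 m and x of blue_arm_cup in the frame of post_foot below -0.07 m), for 0.2 s.
2. the white arm sits fully down on the blue one, cup on the steel arm's side (horizontal distance between white_arm_mid and post_foot below 0.004 m and z of white_arm_mid in the frame of post_foot between 0.045 and 0.051 m and angle between white_arm_mid's own z axis and vertical below 0.06 rad and y of white_arm_cup in the frame of post_foot between -0.015 and 0.015 m and x of white_arm_cup in the frame of post_foot above 0.07 m), for 0.2 s.
At the end, for the whole second after the job is handed in: Both arms are on the post, level (within 0.06 rad), centred within 4 mm, and fully down (within 3 mm of height): blue at the bottom with its cup on the side opposite the steel arm's cup, white on it with its cup on the steel arm's side (each cup within 15 mm of that line); released and at rest (all of step 1 and all of step 2 and linear speed of each of blue_arm, white_arm below 0.02 m/s and angular speed of each of blue_arm, white_arm below 0.2 rad/s); the robot touches nothing.
It fails at once if the blue arm falls or is slammed down the post (faster than 0.35 m/s) (horizontal distance between blue_arm_mid and post_foot below 0.02 m and z of blue_arm_mid in the frame of post_foot below 0.07 m and linear speed of blue_arm above 0.35 m/s).
It fails at once if the white arm falls or is slammed down the post (faster than 0.35 m/s) (horizontal distance between white_arm_mid and post_foot below 0.02 m and z of white_arm_mid in the frame of post_foot below 0.075 m and linear speed of white_arm above 0.35 m/s).
It fails at once if a bystander (tumbler, saucer, dreidel or candle carton) is moved by more than 25 mm (distance of any of tumbler_rim, saucer_rim, dreidel_a_mid, dreidel_b_mid, candle_box_mid from where it was at the start of the episode above 0.025 m).
It also fails if it takes over 58 s, if anything falls off the work surface, if the arm or the gripper's body presses on something with over 40 N, if the wrist force passes 120 N, or if a joint passes its speed limit or range.

ROBOT

A 6-joint arm with a two-finger parallel gripper is mounted at the origin on the work surface. World frame = base frame: x ahead of the robot, y to its left, z up, the work surface at z = 0. Lengths are in m, angles in rad, forces in N, time in s.
With the tool pointing down it reaches from about 0.3 to 0.875 m from the base axis. Payload 6.4 kg.
Tool frame: the origin (TCP) lies midway between the tips of the shut fingers; the grasp point (between the pads) lies 19 mm behind it; z points along the fingers, y is the line along which they close (so a half turn about z gives the same grasp; the last joint's range is limited). The gripper opens to 85 mm and grips with 20 to 120 N. Pads are 22 mm wide; open, the fingers measure 114 mm over their backs; the gripper's body (76 mm by 85 mm) begins 54 mm behind the grasp point. The pads swing forward as they close: fully open they stand 13 mm farther back than shut.
Start: joints at [1.042, 0.181, 1.607, -0, 1.354, -0.206], TCP at [0.182, 0.545, 0.231] pointing down, gripper open.
Joint ranges: [-2.99, 2.99], [-0.89, 2.07], [0.3, 2.58], [-1.14, 4.28], [0, 2.63], [-3.12, 3.12]. Speed limits (rad/s): [2.57, 2.57, 3.01, 3.14, 3.14, 3.14].

INTERFACE

Orientations are given as a unit quaternion [w, x, y, z].
In Python, from bench import status, camera, ctrl gives the robot as it stands. The module is installed in compiled form; this text tells all that it offers.
- The arm moves only by the shell command python3 -m handwheel 'ROWS'. ROWS is JSON, a list that holds one entry, the list of rows, each a list of 7 numbers: the opening, from -1 (shut) to 1 (fully open), then the shift along the tool's x, y, z in cm, then the turn, a rotation vector about the tool's x, y, z in degrees. A call has 1 to 10 rows; each row is the pose to reach, as a shift and turn from the pose commanded when the call began, along the tool's axes at that moment; what a row does not reach only later rows make up. A row lasts 1/8 s, in which the tool goes at most 62.5 mm and 10.7 degrees, less where a joint would pass 70% of its speed; a pose out of reach is approached as far as the arm can. A call with a gripper value outside its range is refused whole. The fingers move at their own pace and stop on an object; the grip force is fixed at half the most. Time passes only in rows, so rows that repeat a pose let the fingers close. It gives the time, the measured TCP pose, the force, the opening and the grip force at its end, in the units of the state.
- status.get_obs(): the state, without advancing time (a new reading comes with each control period).
- camera(name): name is "scene" or "top" or "wrist"; returns a dict with "frame" (400x640x3 uint8, blue, green, red), "depth" (400x640 float32, m along the optical axis (not along the pixel's ray), 0 where there is no reading), "fx", "fy", "cx", "cy" (pixels), "extrinsics" (4x4, takes a point from camera to world coordinates); the wrist camera has in their place "hand_eye" (4x4, takes a point from camera to tool coordinates, whose origin is the TCP and whose axes are the flange's). Camera axes: x right, y down, z forward; pixel columns grow to the right and rows downward; lengths in m; the calibration is good to about 2 mm. A picture is of the moment at which its call begins: read the wrist's pose just before it.
- ctrl.hand_in(): hands the job in; it is judged then, once.
The state is a dict: "time_s": time; "q": joint angles; "dq": joint speeds; "joint_efforts": joint torques, N m; "eef_pos": TCP position; "eef_rot": TCP orientation; "wrist_force": force on the tool from outside, world axes, zero at the start; "torque": the same for the moment, N m; "opening": opening from 0.0 (shut) to 1.0 (fully open); "grasp_force": force on a finger pad.
Only numpy, scipy, OpenCV 4.12 (cv2) and the standard library are available. Lean on these libraries where they do the work, as an engineer would, in place of code of your own. Each camera call takes 0.05 s, during which the arm holds its last target. There are 200 camera calls.

## Working session

There is one attempt and no reset: what is moved stays moved. The work goes in short steps, Python scripts to look and compute and a shell command to move; the robot and the scene stay as the last step left them, time stands still between calls to the robot, and variables do not carry over. Pictures are saved under pics/ and viewed, at most 10 in all, crops included, and the job is handed in when it is done.

```bash
mkdir -p pics
cat > h.py <<'E'
import numpy as np, cv2, pickle
from scipy.spatial.transform import Rotation as R
from bench import status, camera, ctrl
def rot(q): return R.from_quat([q[1],q[2],q[3],q[0]]).as_matrix()
def T(o):
    M=np.eye(4);M[:3,:3]=rot(o["eef_rot"]);M[:3,3]=o["eef_pos"];return M
def grab(name):
    o=status.get_obs();c=camera(name)
    c=dict(c); c["E"]=T(o)@c["hand_eye"] if name=="wrist" else np.array(c["extrinsics"])
    pickle.dump(c,open(f"{name}.pkl","wb"));return c
def load(name): return pickle.load(open(f"{name}.pkl","rb"))
def cloud(c):
    v,u=np.mgrid[0:400,0:640];d=c["depth"]
    P=np.stack([(u-c["cx"])/c["fx"]*d,(v-c["cy"])/c["fy"]*d,d],-1)
    W=P@c["E"][:3,:3].T+c["E"][:3,3]; W[d==0]=np.nan; return W
def ray(c,u,v,z):  # pixel on plane z
    d=c["E"][:3,:3]@np.array([(u-c["cx"])/c["fx"],(v-c["cy"])/c["fy"],1]);o=c["E"][:3,3]
    return o+d*(z-o[2])/d[2]
E
python3 - <<'E'
from h import *
o=status.get_obs();print(o)
for n in("scene","top"):
    c=grab(n);cv2.imwrite(f"pics/{n}0.png",c["frame"]);print(n,c["fx"],c["cx"],c["cy"],c["E"].round(3).tolist())
E
```

```text
{'time_s': 0.0, 'q': array([ 1.04170872e+00,  1.81523847e-01,  1.60800112e+00, -3.70905370e-05,
        1.35381968e+00, -2.06303078e-01]), 'dq': array([-0.0009998 ,  0.00064089, -0.00020045, -0.00074924,  0.00029876,
        0.00030908]), 'joint_efforts': array([ 1.59037816e-03, -4.44885814e+01, -3.51333797e+01, -2.69554939e-04,
        9.20728140e-03, -1.59184725e-05]), 'eef_pos': array([0.18210432, 0.54481525, 0.23039716]), 'eef_rot': array([-2.97995323e-04,  1.60688515e-01,  9.87004779e-01, -8.23955290e-04]), 'wrist_force': array([ 0.10764453, -1.33793553,  1.11137216]), 'torque': array([-0.02738668, -0.05673066,  0.025965  ]), 'grasp_force': 0.0, 'opening': 1.0033052348938625}
scene 483.17198299582986 316.4549180508273 200.26581369356066 [[-0.563, 0.69, -0.454, 1.151], [0.826, 0.467, -0.316, 0.391], [-0.006, -0.553, -0.833, 1.155], [0.0, 0.0, 0.0, 1.0]]
top 469.2792479261292 330.22775296515124 203.95655890996895 [[0.018, -0.987, 0.16, 0.325], [-1.0, -0.019, -0.003, -0.021], [0.006, -0.16, -0.987, 1.513], [0.0, 0.0, 0.0, 1.0]]
```

View pics/scene0.png

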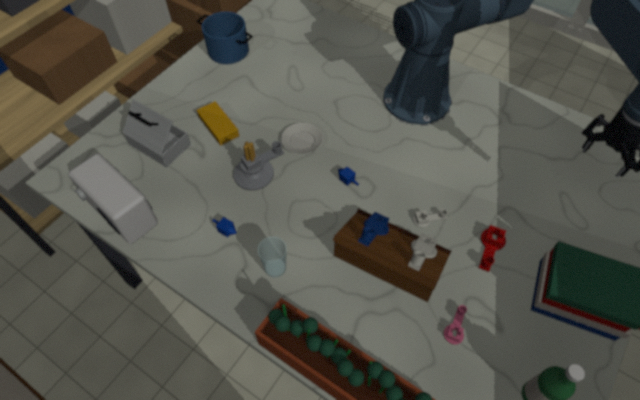

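View pics/top0.png

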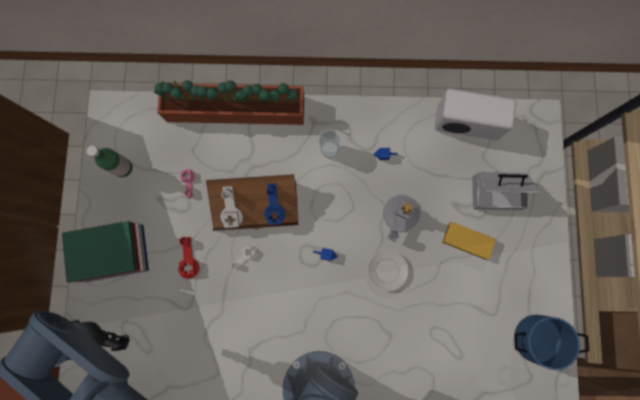

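The top view shows the slope box around (252,203), with blue at (274,210), white at (231,213), and the menorah at (402,214) with its steel cup near (393,235). The small white arm at (245,257) is the decoy. Next I'll enlarge both areas.

Run:
```python
from h import *
t=load("top");s=load("scene")
a=cv2.resize(t["frame"][165:245,200:310],None,fx=5,fy=5,interpolation=cv2.INTER_CUBIC)
b=cv2.resize(t["frame"][185:255,365:435],None,fx=5,fy=5,interpolation=cv2.INTER_CUBIC)
im=np.zeros((400,550+350,3),np.uint8);im[:400,:550]=a;im[:350,550:]=b
d=cv2.resize(s["frame"][135:195,220:330],None,fx=5,fy=5,interpolation=cv2.INTER_CUBIC)
cv2.imwrite("pics/crop.png",cv2.resize(im,(800,356)))
cv2.imwrite("pics/crop.png",np.vstack([cv2.resize(im,None,fx=.85,fy=.85)[:, :765]]))
W=cloud(t)
# blue pixels
f=t["frame"].astype(int)
for n,(r0,r1,c0,c1) in dict(box=(165,245,200,310)).items():
    w=W[r0:r1,c0:c1]; g=f[r0:r1,c0:c1]
    bl=(g[...,0]>g[...,2]+40); print("blue",bl.sum(),np.nanmedian(w[bl],0),np.nanmin(w[bl],0),np.nanmax(w[bl],0))
    wh=(g.min(-1)>120)&(w[...,2]>.03); print("white",wh.sum(),np.nanmedian(w[wh],0),np.nanmin(w[wh],0),np.nanmax(w[wh],0))
    m=w[...,2]>.035; P=w[m]; print("box",np.nanpercentile(P,[1,50,99],axis=0).round(3).tolist())
    A=g[:,:,2]>g[:,:,0]+25; A&=(w[...,2]>.035)
    cs=cv2.minAreaRect(w[A][:,:2].astype(np.float32));print("brown rect",cs)
w=W[185:255,365:435].reshape(-1,3)
for lo,hi in((.03,.07),(.07,.09),(.09,.15)):
    P=w[(w[:,2]>lo)&(w[:,2]<hi)];print(lo,len(P),P.mean(0).round(4),P.min(0).round(3),P.max(0).round(3))
```

```text
blue 371 [0.54191923 0.15076489 0.08004175] [0.49632014 0.12100924 0.04255455] [0.60885616 0.17869666 0.13166417]
white 244 [0.53490442 0.28782808 0.07930061] [0.48382888 0.26145325 0.0514589 ] [0.59899287 0.31629294 0.13829598]
box [[0.482, 0.082, 0.036], [0.563, 0.216, 0.078], [0.639, 0.349, 0.124]]
brown rect ((0.5588327050209045, 0.21579502522945404), (0.14688707888126373, 0.27082180976867676), 5.14917516708374)
0.03 310 [ 0.5123 -0.24    0.0557] [ 0.449 -0.29   0.046] [ 0.58  -0.204  0.068]
0.07 166 [ 0.5264 -0.2462  0.0798] [ 0.455 -0.285  0.071] [ 0.575 -0.21   0.089]
0.09 87 [ 0.5443 -0.2545  0.1273] [ 0.533 -0.268  0.091] [ 0.56  -0.242  0.146]
```

View pics/crop.png

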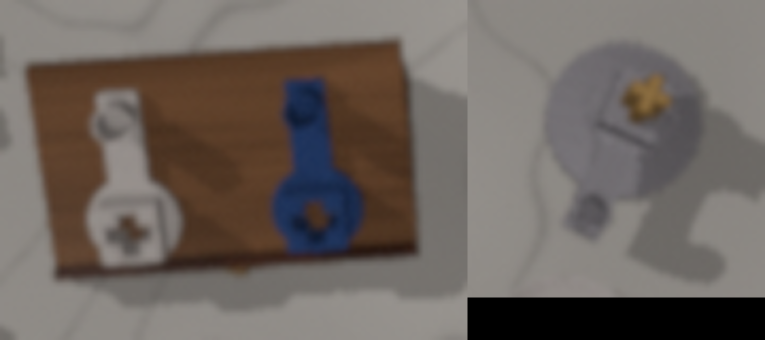

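The crop shows the blue hole at (315,220) and its cup at (303,105), the white hole at (130,232) and its cup at (116,122), the post at (648,97), and the steel cup at (590,212). I'll convert these to world positions.

```bash
cat >> h.py <<'E'
def rayplane(c,u,v,p,n):
    d=c["E"][:3,:3]@np.array([(u-c["cx"])/c["fx"],(v-c["cy"])/c["fy"],1]);o=c["E"][:3,3]
    return o+d*((p-o)@n)/(d@n)
def toolR(yaw_y,tilt=0,az=0):
    "tool y horizontal at yaw_y; z down, tilted forward by tilt toward azimuth az"
    z=np.array([np.sin(tilt)*np.cos(az),np.sin(tilt)*np.sin(az),-np.cos(tilt)])
    y=np.array([np.cos(yaw_y),np.sin(yaw_y),0]);y-=z*(y@z);y/=np.linalg.norm(y)
    return np.stack([np.cross(y,z),y,z],1)
def row(pos,Rt,o=None):
    o=o or status.get_obs();R0=rot(o["eef_rot"])
    return ((R0.T@(np.array(pos)-o["eef_pos"]))*100).round(2),np.degrees(R.from_matrix(R0.T@Rt).as_rotvec()).round(1)
E
python3 - <<'E'
from h import *
t=load("top");yaw=np.radians(5.15)
bx=np.array([np.cos(yaw),np.sin(yaw),0]);ctr=np.array([.5588,.2158,0])
n=-.5*bx+np.array([0,0,np.cos(np.pi/6)]);p=ctr-.07*bx+np.array([0,0,.03])
for nm,h,c in(("blue",(274.1,216.8),(271.3,189.7)),("white",(230.6,219.6),(227.3,193.7))):
    a=rayplane(t,*h,p+.032*n,n);b=rayplane(t,*c,p+.036*n,n)
    d=b-a;ex=d-n*(d@n);print(nm,a.round(4),b.round(4),np.linalg.norm(ex),np.degrees(np.arctan2(ex[1],ex[0])), "origin",(a-.032*n).round(4))
a=ray(t,407.5,207.8,.138);b=ray(t,393.8,234.9,.082);d=b-a
print("post",a,b,np.hypot(*d[:2]),np.degrees(np.arctan2(d[1],d[0])))
# look pose between the arms: hover 0.2 along normal, tool y yaw 95
L=np.array([.53,.22,.08])+.19*n
Rt=toolR(np.radians(95.15),np.pi/6,yaw);print(L,row(L,Rt))
w=camera("wrist");print(w["hand_eye"].round(3).tolist(),w["fx"],w["cx"],w["cy"])
E
```

```text
blue [0.5146 0.147  0.0784] [0.5901 0.1528 0.1267] 0.08979249661342653 4.411199525128717 origin [0.5305 0.1484 0.0506]
white [0.5033 0.2802 0.0788] [0.5756 0.2845 0.1252] 0.08596081691786561 3.3854274906829613 origin [0.5192 0.2817 0.0511]
post [ 0.54105394 -0.25445518  0.138     ] [ 0.46516695 -0.22133395  0.082     ] 0.08280006798692625 156.4209102609893
[0.4353835  0.21147247 0.24454483] (array([-34.59, -23.59,  -1.38]), array([ -6.3, -29.6, -23.1]))
[[-0.001, -0.965, -0.263, 0.066], [1.0, -0.001, 0.0, 0.002], [-0.0, -0.263, 0.965, -0.143], [0.0, 0.0, 0.0, 1.0]] 320.39472895637357 321.07710692671014 191.69499235475143
```

Run:
```python
from h import *
yaw=np.radians(4.6);bx=np.array([np.cos(yaw),np.sin(yaw),0]);n=-.5*bx+np.array([0,0,np.cos(np.pi/6)])
L=np.array([.5305,.1484,.0506])+.13*n
print(L,row(L,toolR(yaw+np.pi/2,np.pi/6,yaw)))
```

```text
[0.46570937 0.14318707 0.1631833 ] (array([-39.64, -29.1 ,   6.77]), array([ -6.1, -29.6, -22.5]))
```

```bash
python3 -m handwheel '[[[1,-19.8,-14.5,0,-3,-14.8,-11.2],[1,-19.8,-14.5,0,-3,-14.8,-11.2],[1,-19.8,-14.5,0,-3,-14.8,-11.2],[1,-19.8,-14.5,0,-3,-14.8,-11.2],[1,-39.6,-29.1,1,-6.1,-29.6,-22.5],[1,-39.6,-29.1,1,-6.1,-29.6,-22.5],[1,-39.6,-29.1,1,-6.1,-29.6,-22.5],[1,-39.6,-29.1,1,-6.1,-29.6,-22.5],[1,-39.64,-29.1,6.77,-6.1,-29.6,-22.5],[1,-39.64,-29.1,6.77,-6.1,-29.6,-22.5]]]'
python3 - <<'E'
from h import *
c=grab("wrist");cv2.imwrite("pics/w1.png",c["frame"]);print(status.get_obs()["q"].round(2))
E
```

```text
time_s: 1.4
eef_pos: [0.4624, 0.1422, 0.1584]
eef_rot: [0.254, -0.037, 0.967, 0.01]
wrist_force: [-0.6, -0.3, 0.3]
opening: 1.003
grasp_force: 0.0
[ 0.04 -0.27  2.28  0.03  0.61 -1.63]
```

View pics/w1.png

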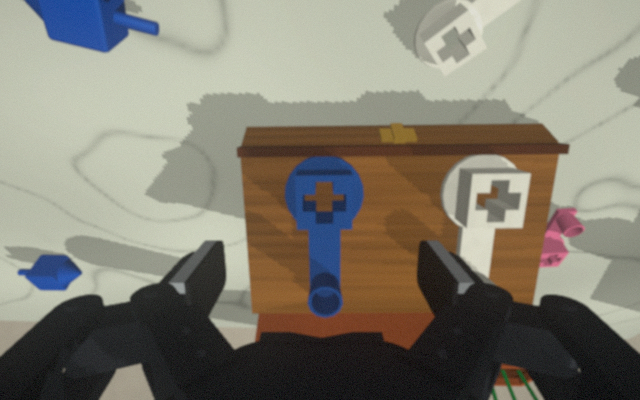

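The wrist view shows the blue hole at (324,201) with its cup at (324,300), and the white hole at (497,201). The slope looks square to the tool.

```bash
cat > m.py <<'E'
from h import *
c=load("wrist");W=cloud(c);f=c["frame"].astype(int)
# slope plane from brown pixels
m=np.zeros((400,640),bool);m[165:235,375:430]=1
P=W[m];P=P[~np.isnan(P[:,0])];p=P.mean(0);n=np.linalg.svd(P-p)[2][2];n*=np.sign(n[2])
print("slope n",n.round(3),"tilt",np.degrees(np.arccos(n[2])),"yaw",np.degrees(np.arctan2(-n[1],-n[0])))
for nm,h in(("blue",(324,201)),("white",(497,201))):
    u,v=h;Q=W[v-40:v+40,u-40:u+40].reshape(-1,3);hh=(Q-p)@n
    top=Q[(hh>.026)&(hh<.038)];print(nm,len(top),"h",np.median((top-p)@n))
    a=rayplane(c,u,v,p+.032*n,n);print(" hole",a.round(4),"topmean",top.mean(0).round(4),"origin",(a-.032*n).round(4))
for nm,h,k in(("blue",(324,201),(324.5,300)),):
    d=rayplane(c,*k,p+.036*n,n)-rayplane(c,*h,p+.032*n,n);d-=n*(n@d);print(nm,np.linalg.norm(d),np.degrees(np.arctan2(d[1],d[0])))
E
python3 m.py
python3 - <<'E'
from h import *
f=load("wrist")["frame"];cv2.imwrite("pics/w1c.png",cv2.resize(f[140:320,270:540],None,fx=2.9,fy=2.9,interpolation=cv2.INTER_CUBIC))
E
```

```text
slope n [-0.499 -0.043  0.866] tilt 30.04838177077447 yaw 4.962352880390566
blue 2093 h 0.03192683649813433
 hole [0.5149 0.15   0.0782] topmean [0.5148 0.1501 0.0778] origin [0.5308 0.1514 0.0505]
white 2442 h 0.03181793890942124
 hole [0.5043 0.2838 0.0788] topmean [0.5033 0.2832 0.0774] origin [0.5202 0.2852 0.0511]
blue 0.08459938217270428 4.769917328776187
```

View pics/w1c.png

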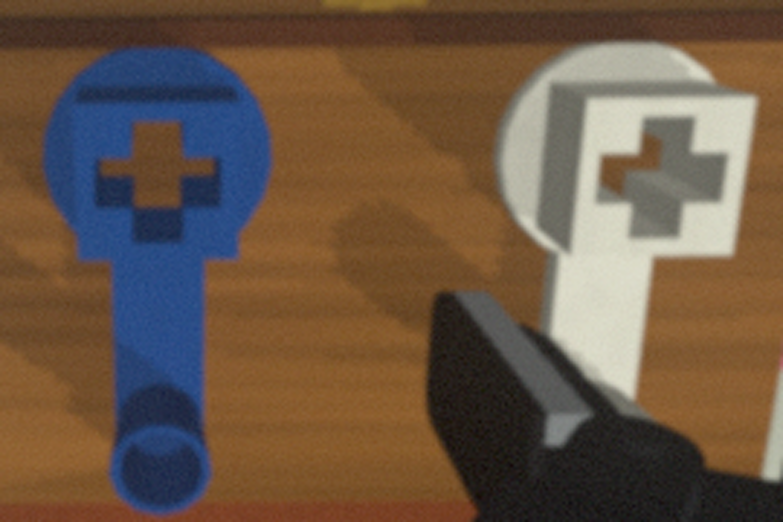

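Blue is square to the slope, and white is turned a few degrees. I'll fit both collar tops and work out the blue approach.

```bash
cat >> m.py <<'E'
ex=np.array([1,0,0])-n*n[0];ex/=np.linalg.norm(ex);ey=np.cross(n,ex)
res={}
for nm,(u,v) in(("blue",(324,201)),("white",(497,201))):
    Q=W[v-40:v+40,u-40:u+40].reshape(-1,3);Q=Q[np.abs((Q-p)@n-.032)<.003]
    q2=np.stack([(Q-p)@ex,(Q-p)@ey],1).astype(np.float32)
    (cx,cy),(w,h),a=cv2.minAreaRect(q2);a=(a+45)%90-45
    o=p+cx*ex+cy*ey;X=ex*np.cos(np.radians(a))+ey*np.sin(np.radians(a))
    print(nm,"rect",w,h,"angle",a,"origin",o.round(4),"x",X.round(3))
    res[nm]=(o,X,n)
pickle.dump(res,open("arms.pkl","wb"))
def Rg(X,n): z=-n;y=np.cross(n,X);return np.stack([np.cross(y,z),y,z],1)
o,X,n=res["blue"];o=np.array([.5308,.1512,.0505])
for h in(.05,.009):print(h,(o+h*n).round(4),row(o+h*n,Rg(X,n)))
E
python3 m.py|tail -4
```

```text
blue rect 0.044502776116132736 0.04405371844768524 angle 5.924798488616943 origin [0.5314 0.1514 0.0508] x [0.862 0.078 0.501]
white rect 0.044541794806718826 0.04553379863500595 angle 5.687436103820801 origin [0.5196 0.2856 0.0507] x [0.862 0.074 0.501]
0.05 [0.5059 0.149  0.0938] (array([-0.28,  0.24,  7.97]), array([-0.2, -0.3, -0.6]))
0.009 [0.5263 0.1508 0.0583] (array([-0.31,  0.26, 12.07]), array([-0.2, -0.3, -0.6]))
```

```bash
python3 -m handwheel '[[[1,-0.28,0.25,5,-0.2,-0.3,-0.6],[1,-0.28,0.25,9,-0.2,-0.3,-0.6],[1,-0.28,0.25,12.0,-0.2,-0.3,-0.6],[1,-0.28,0.25,12.0,-0.2,-0.3,-0.6],[1,-0.28,0.25,12.0,-0.2,-0.3,-0.6],[-1,-0.28,0.25,12.0,-0.2,-0.3,-0.6],[-1,-0.28,0.25,12.0,-0.2,-0.3,-0.6],[-1,-0.28,0.25,12.0,-0.2,-0.3,-0.6],[-1,-0.28,0.25,12.0,-0.2,-0.3,-0.6],[-1,-0.28,0.25,12.0,-0.2,-0.3,-0.6]]]'
```

```text
time_s: 2.7
eef_pos: [0.5284, 0.1513, 0.0625]
eef_rot: [0.262, -0.044, 0.964, 0.011]
wrist_force: [-10.6, -0.5, 15.1]
opening: 0.506
grasp_force: 58.7
```

```bash
python3 -m handwheel '[[[-1,0,0,-0.3,0,0,0],[-1,0,0,-2,0,0,0],[-1,0,0,-6,0,0,0],[-1,0,0,-12,0,0,0],[-1,0,0,-15,0,0,0],[-1,0,0,-15,0,0,0],[-1,0,0,-15,0,0,0]]]'
python3 - <<'E'
from h import *
c=grab("wrist");cv2.imwrite("pics/w2.png",c["frame"])
# target look pose near the post: tool down, y yaw 66.4, TCP 0.30 high
p=np.array([.541,-.2545,.29]);print(row(p,toolR(np.radians(66.4))),status.get_obs()["q"].round(2))
E
```

```text
time_s: 3.58
eef_pos: [0.4521, 0.1444, 0.1894]
eef_rot: [0.261, -0.044, 0.964, 0.011]
wrist_force: [0.2, 0.1, -2.0]
opening: 0.499
grasp_force: 63.1
(array([ -9.63, -40.53,  -6.06]), array([ 7.5, 29.5, 28.1])) [ 0.04 -0.36  2.29  0.04  0.69 -1.64]
```

View pics/w2.png

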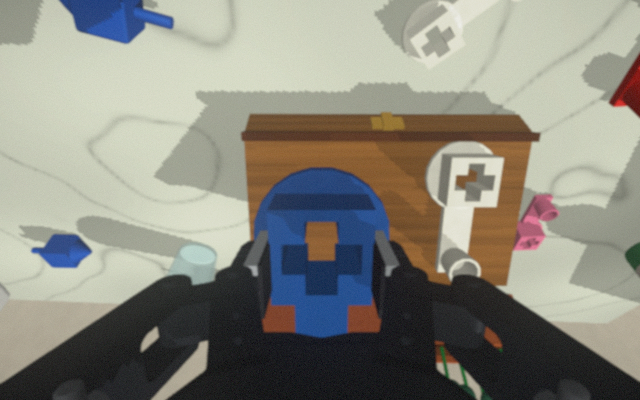

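The blue arm is held square with its hole at (322,263). I'll fit its pose in the tool frame and then compute the look pose at the post.

```bash
cat > held.py <<'E'
from h import *
import sys
def held(c,hole,show=True):
    d=c["depth"];v,u=np.mgrid[0:400,0:640]
    P=np.stack([(u-c["cx"])/c["fx"]*d,(v-c["cy"])/c["fy"]*d,d],-1)@c["hand_eye"][:3,:3].T+c["hand_eye"][:3,3]
    m=(d>0)&(np.abs(P[...,1])<.0235)&(np.abs(P[...,0])<.03)&(P[...,2]<-.01)&(P[...,2]>-.034)&(v<325)
    Q=P[m];z0=np.median(Q[:,2]);Q=Q[abs(Q[:,2]-z0)<.003]
    p=Q.mean(0);n=np.linalg.svd(Q-p)[2][2];n*=-np.sign(n[2])
    dr=c["hand_eye"][:3,:3]@np.array([(hole[0]-c["cx"])/c["fx"],(hole[1]-c["cy"])/c["fy"],1]);o=c["hand_eye"][:3,3]
    a=o+dr*((p-o)@n)/(dr@n)
    r=cv2.minAreaRect(Q[:,:2].astype(np.float32))
    print("n pts",len(Q),"top z",p[2].round(4),"normal",n.round(3),"hole",a.round(4),"rect",r)
    return a,n
if __name__=="__main__":
    held(load("wrist"),(float(sys.argv[1]),float(sys.argv[2])))
E
python3 held.py 322 263
python3 - <<'E'
from h import *
f=load("wrist")["frame"];cv2.imwrite("pics/w2c.png",cv2.resize(f[160:340,235:415],None,fx=3,fy=3,interpolation=cv2.INTER_CUBIC))
print(row([.614,-.2865,.22],toolR(np.radians(66.4))))
E
```

```text
n pts 6716 top z -0.0202 normal [-0.005  0.    -1.   ] hole [ 0.0013  0.0018 -0.0202] rect ((0.0030865631997585297, 5.1898881793022156e-05), (0.04694529250264168, 0.04493183270096779), 89.9040298461914)
(array([-12.15, -44.37,   3.5 ]), array([ 7.5, 29.5, 28.1]))
```

View pics/w2c.png

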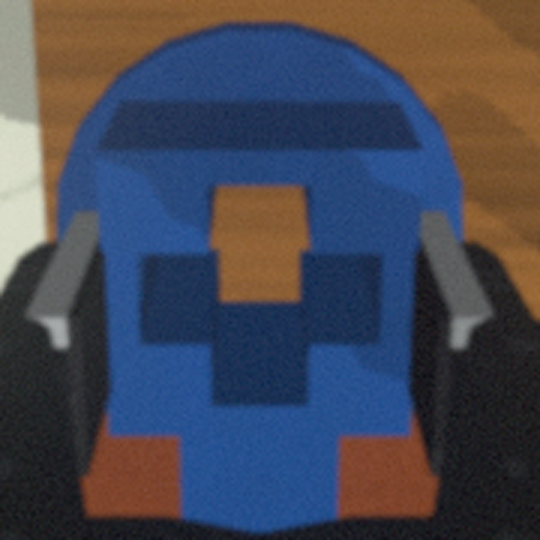

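```bash
python3 held.py 321.7 258.5; python3 -m handwheel '[[[-1,-4,-15,-3,2.5,10,9],[-1,-4,-15,-3,2.5,10,9],[-1,-8,-30,-1,5,20,18],[-1,-8,-30,-1,5,20,18],[-1,-12.15,-44.4,3.5,7.5,29.5,28.1],[-1,-12.15,-44.4,3.5,7.5,29.5,28.1],[-1,-12.15,-44.4,3.5,7.5,29.5,28.1],[-1,-12.15,-44.4,3.5,7.5,29.5,28.1],[-1,-12.15,-44.4,3.5,7.5,29.5,28.1],[-1,-12.15,-44.4,3.5,7.5,29.5,28.1]]]'
python3 - <<'E'
from h import *
c=grab("wrist");cv2.imwrite("pics/w3.png",cv2.resize(c["frame"][:270,160:480],None,fx=2.2,fy=2.2,interpolation=cv2.INTER_CUBIC))
E
```

```text
n pts 6716 top z -0.0202 normal [-0.005  0.    -1.   ] hole [ 0.0034  0.0017 -0.0202] rect ((0.0030865631997585297, 5.1898881793022156e-05), (0.04694529250264168, 0.04493183270096779), 89.9040298461914)
time_s: 4.88
eef_pos: [0.6141, -0.2859, 0.2195]
eef_rot: [-0.0, 0.204, 0.979, 0.001]
wrist_force: [0.4, -0.5, -2.1]
opening: 0.504
grasp_force: 62.9
```

View pics/w3.png

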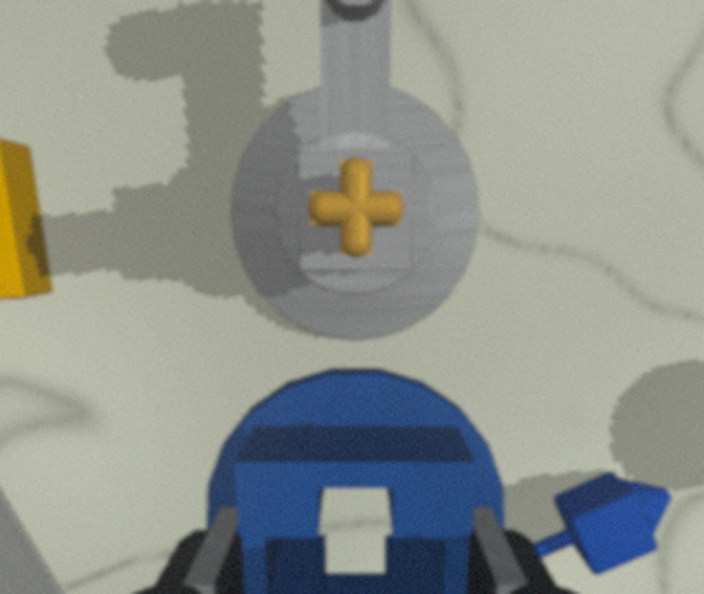

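The post cross is at crop (356,206), with its bars parallel to the picture axes, so the yaw is right. I'll compute the shift.

```bash
cat > post.py <<'E'
from h import *
c=load("wrist");f=c["frame"].astype(int);W=cloud(c);o=status.get_obs()
m=(f[...,2]>f[...,0]+60)&(np.abs(W[...,0]-.541)<.03)&(np.abs(W[...,1]+.2545)<.03)&(W[...,2]>.128)
v,u=np.nonzero(m);print(len(u),u.min(),u.max(),v.min(),v.max(),u.mean(),v.mean())
Q=W[m];print("mean",Q.mean(0).round(4),"zmax",Q[:,2].max())
r=cv2.minAreaRect(Q[:,:2].astype(np.float32));print(r)
Pt=rot(o["eef_rot"]).T@(np.r_[r[0],.136]-o["eef_pos"]);print("post in tool",Pt.round(4))
# angle by PCA-like: best 4-fold phase
d=Q[:,:2]-np.array(r[0]);th=np.arctan2(d[:,1],d[:,0]);rr=np.hypot(*d.T);k=rr>.008
print("bars yaw",np.degrees(np.angle((np.exp(4j*th[k])).mean())/4)%90,"cam tool y yaw",np.degrees(np.arctan2(*rot(o["eef_rot"])[[1,0],1])))
E
python3 post.py
```

```text
941 301 342 72 115 321.6471838469713 93.47927736450585
mean [ 0.5475 -0.2544  0.1372] zmax 0.13982329201982566
((0.5476602911949158, -0.25477343797683716), (0.025333160534501076, 0.025034062564373016), 21.410186767578125)
post in tool [0.0734 0.0014 0.0844]
bars yaw 66.1002514081651 cam tool y yaw 66.45011099984771
```

```bash
python3 -m handwheel '[[[-1,3.5,0,0,0,0,0.3],[-1,7,0,0,0,0,0.3],[-1,7,0,3,0,0,0.3],[-1,7,0,5.7,0,0,0.3],[-1,7,0,5.7,0,0,0.3],[-1,7,0,5.7,0,0,0.3]]]'
python3 - <<'E'
from h import *
c=grab("wrist");cv2.imwrite("pics/w4.png",cv2.resize(c["frame"][160:340,220:420],None,fx=4,fy=3.3,interpolation=cv2.INTER_CUBIC))
E
```

```text
time_s: 5.68
eef_pos: [0.5514, -0.2583, 0.1663]
eef_rot: [0.002, 0.206, 0.978, 0.0]
wrist_force: [0.9, -0.4, -1.3]
opening: 0.505
grasp_force: 62.8
```

View pics/w4.png

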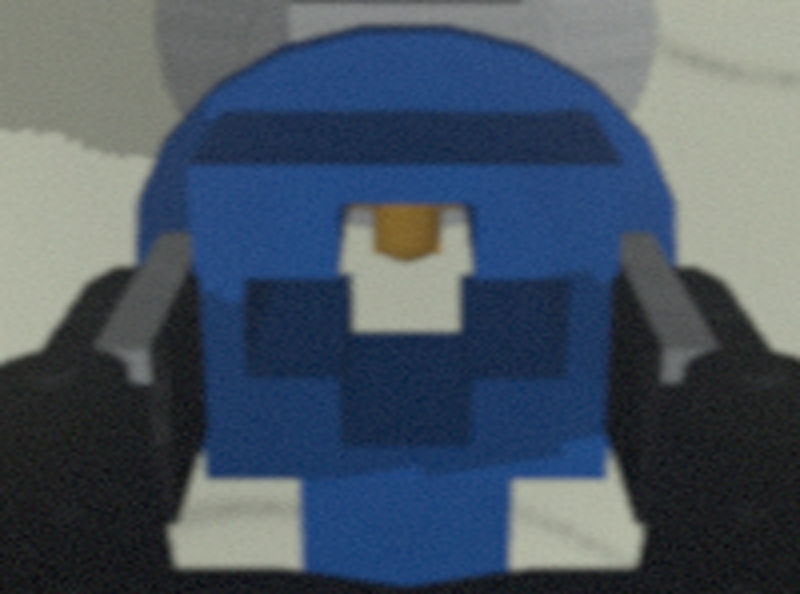

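The post bar shows through the slot at (408,230), laterally centred between slot edges 352 and 462. I'll check the alignment along tool x by measuring the bar end.

```bash
cat > chk.py <<'E'
from h import *
c=load("wrist");f=c["frame"].astype(int);d=c["depth"];v,u=np.mgrid[0:400,0:640]
P=np.stack([(u-c["cx"])/c["fx"]*d,(v-c["cy"])/c["fy"]*d,d],-1)@c["hand_eye"][:3,:3].T+c["hand_eye"][:3,3]
m=(f[...,2]>f[...,0]+50)&(abs(u-322)<40)&(v>170)&(v<340)&(d>0)&(f[...,2]>90)
Q=P[m];print(len(Q),"tool min",Q.min(0).round(4),"max",Q.max(0).round(4));i=np.argsort(Q[:,0])[:12];print(Q[i].round(4).tolist())
o=status.get_obs();print(o["eef_pos"],o["time_s"]);Rr=rot(o["eef_rot"])
print("post from look pose in tool",(Rr.T@(np.array([.5477,-.2548,.136])-o["eef_pos"])).round(4), "tilt",Rr[:,2].round(4))
E
python3 chk.py;python3 held.py 321.7 258.5
```

```text
208 tool min [-0.0075 -0.0027  0.0269] max [0.0018 0.0062 0.0328]
[[-0.0075, -0.0027, 0.0323], [-0.0075, 0.0062, 0.0323], [-0.0073, -0.0009, 0.0303], [-0.0072, 0.0015, 0.0286], [-0.0072, 0.0003, 0.0286], [-0.0072, -0.0003, 0.03], [-0.0071, -0.0027, 0.0328], [-0.007, 0.0026, 0.0283], [-0.007, -0.002, 0.0312], [-0.007, 0.002, 0.0282], [-0.0069, 0.0009, 0.0279], [-0.0068, 0.0003, 0.0292]]
[ 0.55167443 -0.25871237  0.16668327] 5.725
post from look pose in tool [0.0054 0.0019 0.0307] tilt [ 0.0055 -0.0013 -1.    ]
n pts 6687 top z -0.0204 normal [-0.004 -0.001 -1.   ] hole [ 0.0042  0.0018 -0.0204] rect ((0.003925355151295662, 8.614733815193176e-06), (0.04517661780118942, 0.046971891075372696), 0.0047322590835392475)
```

```bash
python3 -m handwheel '[[[-1,0.13,0,0.3,0,0,0],[-1,0.13,0,0.3,0,0,0],[-1,0.13,0,0.6,0,0,0],[-1,0.13,0,0.9,0,0,0],[-1,0.13,0,0.9,0,0,0]]]'
python3 - <<'E'
from h import *
c=grab("wrist");o=status.get_obs();Rr=rot(o["eef_rot"]);print(o["eef_pos"],(Rr.T@(np.array([.5477,-.2548,.136])-o["eef_pos"])).round(4),Rr[:,2].round(4),np.degrees(np.arctan2(Rr[1,1],Rr[0,1])))
E
python3 held.py 321.7 258.5; python3 chk.py|head -1
```

```text
time_s: 6.35
eef_pos: [0.5493, -0.2579, 0.1555]
eef_rot: [0.001, 0.207, 0.978, 0.001]
wrist_force: [-0.2, -0.9, -2.6]
opening: 0.502
grasp_force: 62.8
[ 0.54943876 -0.25801446  0.15566614] [0.0029 0.0022 0.0197] [ 2.9e-03  6.0e-04 -1.0e+00] 66.11532638041653
n pts 6703 top z -0.0204 normal [-0.005 -0.    -1.   ] hole [ 0.0042  0.0018 -0.0204] rect ((0.003998441621661186, 2.4475157260894775e-06), (0.04491344094276428, 0.046880874782800674), 0.1723846048116684)
521 tool min [-0.0103 -0.0061  0.0159] max [0.0062 0.009  0.0218]
```

```bash
python3 -m handwheel '[[[-1,-0.1,0.03,0,0,0,0],[-1,-0.1,0.03,0.3,0,0,0],[-1,-0.1,0.03,0.7,0,0,0],[-1,-0.1,0.03,1.1,0,0,0],[-1,-0.1,0.03,1.5,0,0,0],[-1,-0.1,0.03,1.5,0,0,0],[-1,-0.1,0.03,1.5,0,0,0]]]'
python3 - <<'E'
from h import *
o=status.get_obs();Rr=rot(o["eef_rot"]);print(o["wrist_force"],o["torque"],o["eef_pos"],(Rr.T@(np.array([.5477,-.2548,.136])-o["eef_pos"])).round(4),Rr[:,2].round(4))
E
```

```text
time_s: 7.28
eef_pos: [0.5507, -0.2582, 0.141]
eef_rot: [0.002, 0.207, 0.978, 0.0]
wrist_force: [-0.2, -0.8, -2.8]
opening: 0.501
grasp_force: 62.8
[-0.16030784 -0.75975342 -2.8110597 ] [ 0.02011701 -0.09339407  0.02073169] [ 0.55074311 -0.25822691  0.14104344] [0.0042 0.0019 0.005 ] [ 3.5e-03  2.0e-04 -1.0e+00]
```

```bash
python3 -m handwheel '[[[-1,0,0,0.6,0,0,0],[-1,0,0,1.2,0,0,0],[-1,0,0,1.8,0,0,0],[-1,0,0,2.4,0,0,0],[-1,0,0,3.0,0,0,0],[-1,0,0,3.6,0,0,0],[-1,0,0,4.2,0,0,0],[-1,0,0,4.7,0,0,0],[-1,0,0,4.7,0,0,0],[-1,0,0,4.7,0,0,0]]]'
```

```text
time_s: 8.52
eef_pos: [0.551, -0.2583, 0.0942]
eef_rot: [0.002, 0.207, 0.978, 0.0]
wrist_force: [-0.5, -0.4, -2.0]
opening: 0.506
grasp_force: 62.8
```

```bash
python3 -m handwheel '[[[-1,0,0,0.3,0,0,0],[-1,0,0,0.5,0,0,0],[-1,0,0,0.6,0,0,0],[-1,0,0,0.6,0,0,0]]]'
```

```text
time_s: 9.02
eef_pos: [0.551, -0.2583, 0.0898]
eef_rot: [0.002, 0.207, 0.978, 0.0]
wrist_force: [-5.3, 3.4, 10.4]
opening: 0.502
grasp_force: 64.4
```

Blue is seated at z = 0.0898 with a clear contact force. I'll release and back off along the axis.

```bash
python3 -m handwheel '[[[1,0,0,-0.1,0,0,0],[1,0,0,-0.1,0,0,0],[1,0,0,-0.1,0,0,0],[1,0,0,-2,0,0,0],[1,0,0,-6,0,0,0],[1,0,0,-10,0,0,0],[1,0,0,-12,0,0,0],[1,0,0,-12,0,0,0]]]'
python3 - <<'E'
from h import *
c=grab("wrist");W=cloud(c);f=c["frame"].astype(int)
b=(f[...,0]>f[...,2]+50)&(W[...,2]>.10)&(abs(W[...,0]-.5477)<.03)&(abs(W[...,1]+.2548)<.03)
print("blue top z",np.nanmedian(W[b],0),"expect .110")
q=(f[...,0]>f[...,2]+50)&(W[...,2]>.105)&(W[...,2]<.12)&(np.hypot(W[...,0]-.5477,W[...,1]+.2548)>.06)&(np.hypot(W[...,0]-.5477,W[...,1]+.2548)<.11)
print("cup",q.sum(),W[q].mean(0))
cv2.imwrite("pics/w5.png",c["frame"])
res=pickle.load(open("arms.pkl","rb"));o,X,n=res["white"];o=(o+np.array([.5202,.2852,.0511]))/2
y=np.cross(n,X);Rt=np.stack([np.cross(y,-n),y,-n],1)
print(o,row(o+.13*n,Rt),status.get_obs()["eef_pos"],status.get_obs()["q"].round(2))
E
```

```text
time_s: 10.02
eef_pos: [0.5513, -0.2588, 0.2101]
eef_rot: [0.003, 0.207, 0.978, -0.0]
wrist_force: [0.3, -0.3, -0.7]
opening: 0.999
grasp_force: 0.0
blue top z [ 0.54309921 -0.24663514  0.1102061 ] expect .110
cup 183 [ 0.62169915 -0.28899838  0.11409641]
[0.51990078 0.28537552 0.05091502] (array([30.52, 45.32,  4.42]), array([ -7.5, -29.2, -28.1])) [ 0.55045086 -0.25820865  0.20803572] [-0.63  0.27  1.55  0.    1.32 -1.79]
```

View pics/w5.png

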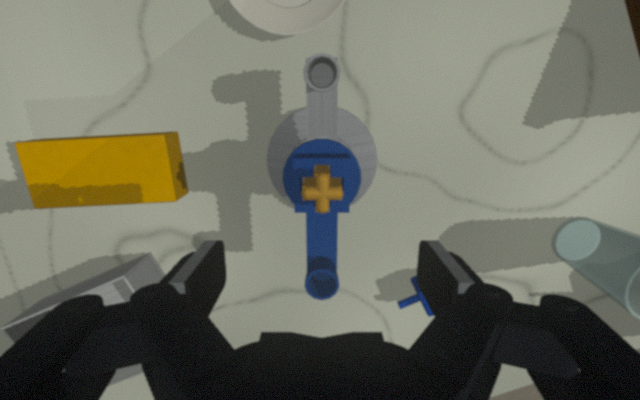

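Blue is seated with its top at z = 0.1102, and its cup at (321,280) is opposite the steel cup at (321,72). I'll grasp white the other way round so that its final tool pose equals blue's. First comes the half turn.

```bash
python3 -m handwheel '[[[1,4,5,-5,0,0,10],[1,8,11,-5,0,0,20],[1,12,17,-5,0,0,30],[1,16,23,-5,0,0,40],[1,20,28,-5,0,0,50],[1,24,33,-5,0,0,60],[1,28,39,-5,0,0,70],[1,31.5,43.8,-5,0,0,80],[1,31.5,43.8,-5,0,0,90],[1,31.5,43.8,-5,0,0,100]]]'
python3 -m handwheel '[[[1,0,0,0,0,0,10],[1,0,0,0,0,0,20],[1,0,0,0,0,0,30],[1,0,0,0,0,0,40],[1,0,0,0,0,0,51],[1,0,0,0,0,0,51],[1,0,0,0,0,0,51]]]'
cat > wr.py <<'E'
from h import *
res=pickle.load(open("arms.pkl","rb"));o,X,n=res["white"];o=(o+np.array([.5202,.2852,.0511]))/2
y=-np.cross(n,X);Rt=np.stack([np.cross(y,-n),y,-n],1)
s=status.get_obs();print(s["q"].round(2));
for h in(.13,.05,.011):print(h,(o+h*n).round(4),row(o+h*n,Rt,s))
E
python3 wr.py
```

```text
time_s: 11.32
eef_pos: [0.4375, 0.2718, 0.2554]
eef_rot: [0.0, 0.873, 0.488, -0.0]
wrist_force: [0.2, -1.1, 0.6]
opening: 1.003
grasp_force: 0.0
time_s: 12.2
eef_pos: [0.439, 0.2696, 0.2565]
eef_rot: [0.0, 0.998, 0.069, 0.001]
wrist_force: [0.5, -0.5, 0.2]
opening: 0.999
grasp_force: 0.0
[ 0.32  0.02  1.73 -0.    1.39  1.75]
0.13 [0.455  0.2797 0.1634] (array([ 1.71, -0.79,  9.31]), array([-0.7, 30. ,  2.9]))
0.05 [0.495  0.2832 0.0942] (array([ 5.7 , -0.59, 16.24]), array([-0.7, 30. ,  2.9]))
0.011 [0.5144 0.2849 0.0604] (array([ 7.65, -0.5 , 19.62]), array([-0.7, 30. ,  2.9]))
```

```bash
python3 -m handwheel '[[[1,0.9,-0.4,4,-0.3,10,1],[1,1.7,-0.8,6,-0.6,20,2],[1,1.7,-0.8,9.3,-0.7,30,2.9],[1,1.7,-0.8,9.3,-0.7,30,2.9],[1,1.7,-0.8,9.3,-0.7,30,2.9]]]'
cat >> wr.py <<'E'
c=grab("wrist");W=cloud(c);f=c["frame"].astype(int)
ex=np.array([1,0,0])-n*n[0];ex/=np.linalg.norm(ex);ey=np.cross(n,ex)
D=W-o;hh=D@n;m=(abs(hh-.032)<.004)&(abs(D@ex)<.035)&(abs(D@ey)<.035)
Q=D[m];q=np.stack([Q@ex,Q@ey],1).astype(np.float32);(cx,cy),(w,h),a=cv2.minAreaRect(q);print("rect",w,h,(a+45)%90-45,"h",np.median(Q@n))
o=o+cx*ex+cy*ey;a=np.radians((a+45)%90-45);X=ex*np.cos(a)+ey*np.sin(a);y=-np.cross(n,X);Rt=np.stack([np.cross(y,-n),y,-n],1);print(o)
s=status.get_obs()
for h in(.05,.011):print(h,row(o+h*n,Rt,s))
E
python3 wr.py
```

```text
time_s: 12.82
eef_pos: [0.4568, 0.2804, 0.1663]
eef_rot: [-0.011, 0.965, 0.04, 0.26]
wrist_force: [0.8, 0.9, 1.2]
opening: 1.0
grasp_force: 0.0
[ 0.43 -0.09  2.13 -0.3   0.63  2.12]
0.13 [0.455  0.2797 0.1634] (array([-0.3 ,  0.05,  0.16]), array([ 0.1, -0.1, -0.1]))
0.05 [0.495  0.2832 0.0942] (array([-0.32,  0.04,  8.16]), array([ 0.1, -0.1, -0.1]))
0.011 [0.5144 0.2849 0.0604] (array([-0.33,  0.04, 12.06]), array([ 0.1, -0.1, -0.1]))
rect 0.04442834109067917 0.04396367073059082 5.440195083618164 h 0.03189534499911155
[0.52000722 0.28499143 0.05095714]
0.05 (array([-0.53,  0.11,  8.2 ]), array([ 0. , -0.3,  0. ]))
0.011 (array([-0.54,  0.11, 12.1 ]), array([ 0. , -0.3,  0. ]))
```

```bash
python3 -m handwheel '[[[1,0,0,0,0,0,0],[1,0,0,4,0,0,0],[1,0,0,8,0,0,0],[1,0,0,8,0,0,0],[1,0,0,8,0,0,0]]]'; python3 wr.py | sed -n 3,9p
```

```text
time_s: 13.5
eef_pos: [0.4968, 0.2836, 0.097]
eef_rot: [-0.011, 0.965, 0.039, 0.261]
wrist_force: [0.5, -0.5, -0.6]
opening: 1.002
grasp_force: 0.0
0.05 [0.495  0.2832 0.0942] (array([-0.3 ,  0.02,  0.15]), array([ 0.1, -0.2, -0.2]))
0.011 [0.5144 0.2849 0.0604] (array([-0.32,  0.02,  4.05]), array([ 0.1, -0.2, -0.2]))
rect 0.04491491615772247 0.04421830177307129 5.813699245452881 h 0.03189332902383378
[0.51981627 0.2850871  0.05085188]
0.05 (array([-0.35,  0.08,  0.2 ]), array([ 0. , -0.3, -0.4]))
0.011 (array([-0.37,  0.08,  4.1 ]), array([ 0. , -0.3, -0.4]))
```

```bash
python3 -m handwheel '[[[1,-0.35,0.07,2,0,-0.2,-0.3],[1,-0.35,0.07,4.05,0,-0.2,-0.3],[1,-0.35,0.07,4.05,0,-0.2,-0.3],[1,-0.35,0.07,4.05,0,-0.2,-0.3],[-1,-0.35,0.07,4.05,0,-0.2,-0.3],[-1,-0.35,0.07,4.05,0,-0.2,-0.3],[-1,-0.35,0.07,4.05,0,-0.2,-0.3],[-1,-0.35,0.07,4.05,0,-0.2,-0.3],[-1,-0.35,0.07,4.05,0,-0.2,-0.3]]]'
python3 -m handwheel '[[[-1,0,0,-0.3,0,0,0],[-1,0,0,-2,0,0,0],[-1,0,0,-6,0,0,0],[-1,0,0,-12,0,0,0],[-1,0,0,-15,0,0,0],[-1,0,0,-15,0,0,0],[-1,0,0,-15,0,0,0]]]'
python3 - <<'E'
from h import *
c=grab("wrist");d=c["depth"];v,u=np.mgrid[0:400,0:640]
P=np.stack([(u-c["cx"])/c["fx"]*d,(v-c["cy"])/c["fy"]*d,d],-1)@c["hand_eye"][:3,:3].T+c["hand_eye"][:3,3]
m=(d>0)&(abs(P[...,0])<.045)&(abs(P[...,1])<.02)&(abs(P[...,2]+.0205)<.004)
Q=P[m];print(len(Q),"x range",np.percentile(Q[:,0],[.5,50,99.5]).round(4),"z med",np.median(Q[:,2]))
k=Q[abs(Q[:,1]-.0018)>.018];p=Q.mean(0);n=np.linalg.svd(Q-p)[2][2];print("n",n.round(4))
# hole: extents of non-top pixels within the collar: y-slot and x-slot rows
H=np.histogram2d(Q[:,0],Q[:,1],bins=[np.arange(-.026,.034,.002),np.arange(-.022,.024,.002)])[0]
print((H>0).astype(int))
b=status.get_obs();print(b["eef_pos"])
E
```

```text
time_s: 14.68
eef_pos: [0.5131, 0.2843, 0.0597]
eef_rot: [-0.011, 0.965, 0.042, 0.259]
wrist_force: [-6.5, -1.7, 8.5]
opening: 0.499
grasp_force: 60.7
time_s: 15.55
eef_pos: [0.438, 0.2775, 0.1875]
eef_rot: [-0.01, 0.965, 0.042, 0.258]
wrist_force: [-0.4, 0.4, -2.4]
opening: 0.502
grasp_force: 62.8
6059 x range [-0.0205  0.0059  0.0237] z med -0.02079949598550071
n [ 0.002  -0.0013 -1.    ]
[[0 0 0 0 0 0 0 0 0 0 0 0 0 0 0 0 0 0 0 0 0 0]
 [0 0 0 0 0 0 0 0 0 0 0 0 0 0 0 0 0 0 0 0 0 0]
 [0 1 1 1 1 1 1 1 1 1 1 1 1 1 1 1 1 1 1 1 1 0]
 [0 1 1 1 1 1 1 1 1 1 1 1 1 1 1 1 1 1 1 1 1 0]
 [0 1 1 1 1 1 1 1 1 1 1 1 1 1 1 1 1 1 1 1 1 0]
 [0 1 1 1 1 1 1 1 1 1 1 1 1 1 1 1 1 1 1 1 1 0]
 [0 1 1 1 1 1 1 0 0 0 0 0 0 1 1 1 1 1 1 1 1 0]
 [0 1 1 1 1 1 1 0 0 0 0 0 0 1 1 1 1 1 1 1 1 0]
 [0 1 1 1 1 1 1 0 0 0 0 0 0 1 1 1 1 1 1 1 1 0]
 [0 1 1 1 1 1 1 0 0 0 0 0 0 1 1 1 1 1 1 1 1 0]
 [0 1 1 1 1 1 1 0 0 0 0 0 0 1 1 1 1 1 1 1 1 0]
 [0 1 0 0 0 0 0 0 0 0 0 0 0 0 0 0 0 0 1 1 1 0]
 [0 1 0 0 0 0 0 0 0 0 0 0 0 0 0 0 0 0 1 1 1 0]
 [0 1 0 0 0 0 0 0 0 0 0 0 0 0 0 0 0 0 1 1 1 0]
 [0 1 0 0 0 0 0 0 0 0 0 0 0 0 0 0 0 0 1 1 1 0]
 [0 1 0 0 0 0 0 0 0 0 0 0 0 0 0 0 0 0 1 1 1 0]
 [0 1 0 0 0 0 0 0 0 0 0 0 0 0 0 0 0 0 1 1 1 0]
 [0 1 1 1 1 1 1 0 0 0 0 0 0 1 1 1 1 1 1 1 1 0]
 [0 1 1 1 1 1 1 0 0 0 0 0 0 1 1 1 1 1 1 1 1 0]
 [0 1 1 1 1 1 1 0 0 0 0 0 0 1 1 1 1 1 1 1 1 0]
 [0 1 1 1 1 1 1 0 0 0 0 0 0 1 1 1 1 1 1 1 1 0]
 [0 1 1 1 1 1 1 0 0 0 0 1 0 1 1 1 1 1 1 1 1 0]
 [0 1 1 1 1 1 1 1 1 1 1 1 1 1 1 1 1 1 1 1 1 0]
 [0 1 1 1 1 1 1 1 1 1 1 1 1 1 1 1 1 1 1 1 1 0]
 [0 1 1 1 1 1 1 1 1 1 1 1 1 1 1 1 1 1 1 1 1 0]
 [0 0 0 0 0 0 0 0 0 0 1 0 0 0 0 0 0 0 0 0 0 0]
 [0 0 0 0 0 0 0 0 0 0 0 0 0 0 0 0 0 0 0 0 0 0]
 [0 0 0 0 0 0 0 0 0 0 0 0 0 0 0 0 0 0 0 0 0 0]
 [0 0 0 0 0 0 0 0 0 0 0 0 0 0 0 0 0 0 0 0 0 0]]
[0.43785812 0.27733427 0.18690605]
```

Run:
```python
from h import *
def prof(f,d,name,vs):
    g=f.astype(int)
    for v in vs:
        print(name,v,' '.join(f"{x}" for x in g[v,240:410:4].sum(-1)))
c=load("wrist");d=c["depth"]
for v in(235,262,290):
    print(v,'depth mm',' '.join(str(int(x*1000)) for x in d[v,240:410:4]))
v,u=np.mgrid[0:400,0:640]
P=np.stack([(u-c["cx"])/c["fx"]*d,(v-c["cy"])/c["fy"]*d,d],-1)@c["hand_eye"][:3,:3].T+c["hand_eye"][:3,3]
m=(d>0)&(abs(P[...,2]+.0208)<.003)&(abs(P[...,0])<.03)
Q=P[m]
for x in(-.016,-.01,.0,.002,.004,.012,.016,.021):
    k=abs(Q[:,0]-x)<.0007;y=np.sort(Q[k][:,1]);g=np.diff(y);j=np.nonzero(g>.003)[0]
    print(x,"ext",y[0].round(4),y[-1].round(4),"gaps",[(y[i].round(4),y[i+1].round(4)) for i in j])
for y in(-.012,-.005,-.002,0,.003,.01):
    k=abs(Q[:,1]-y)<.0007;x=np.sort(Q[k][:,0]);g=np.diff(x);j=np.nonzero(g>.003)[0]
    print("y",y,"ext",x[0].round(4),x[-1].round(4),"gaps",[(x[i].round(4),x[i+1].round(4)) for i in j])
b=cv2.imread("pics/w2.png").astype(int)
print("blue img row 262:",' '.join(str(x) for x in b[262,240:410:4,0]-b[262,240:410:4,2]))
print("dark w:",' '.join(str(x) for x in c["frame"].astype(int)[262,240:410:4].sum(-1)))
```

```text
235 depth mm 342 343 344 344 156 140 141 131 130 130 130 131 130 132 131 129 130 344 343 343 343 342 343 342 344 130 129 132 130 130 131 132 131 131 141 139 140 156 344 343 344 344 342
262 depth mm 123 125 115 115 116 115 118 127 133 133 134 144 153 152 153 152 152 167 336 336 336 335 336 336 154 152 152 153 152 152 141 134 133 133 125 117 116 116 116 115 125 125 124
290 depth mm 97 97 97 95 112 116 119 127 138 136 137 137 138 137 137 136 138 147 147 147 148 148 147 147 147 136 137 137 138 137 136 137 137 136 125 116 116 97 96 96 97 97 96
-0.016 ext -0.0232 0.0208 gaps []
-0.01 ext -0.0227 0.0203 gaps [(np.float64(-0.0084), np.float64(0.0057))]
0.0 ext -0.0226 0.0202 gaps [(np.float64(-0.0181), np.float64(0.0157))]
0.002 ext -0.0229 0.0202 gaps [(np.float64(-0.0181), np.float64(0.0156))]
0.004 ext -0.0229 0.0202 gaps [(np.float64(-0.0182), np.float64(0.0156))]
0.012 ext -0.0292 0.0266 gaps [(np.float64(-0.0085), np.float64(0.0058))]
0.016 ext -0.0232 0.0206 gaps [(np.float64(-0.0084), np.float64(0.0058))]
0.021 ext -0.0229 0.0209 gaps []
y -0.012 ext -0.0206 0.0238 gaps [(np.float64(-0.005), np.float64(0.0088))]
y -0.005 ext -0.0211 0.0239 gaps [(np.float64(-0.015), np.float64(0.0183))]
y -0.002 ext -0.0204 0.0236 gaps [(np.float64(-0.015), np.float64(0.0184))]
y 0 ext -0.0209 0.024 gaps [(np.float64(-0.0152), np.float64(0.0184))]
y 0.003 ext -0.0208 0.0236 gaps [(np.float64(-0.0146), np.float64(0.0182))]
y 0.01 ext -0.0205 0.0238 gaps [(np.float64(-0.005), np.float64(0.0087))]
blue img row 262: 0 5 5 2 1 -1 3 7 92 99 91 47 57 53 52 54 54 50 57 49 51 53 55 50 49 55 57 56 53 60 48 87 89 50 2 0 -1 1 0 3 -2 -1 0
dark w: 147 261 360 362 347 154 129 129 468 483 423 291 306 315 312 314 307 417 477 537 546 555 536 541 303 310 318 314 313 306 436 581 574 454 143 132 237 361 353 347 135 120 146
```

Run:
```python
from h import *
np.set_printoptions(precision=5,suppress=True)
c=load("wrist");print(c["hand_eye"],c["cx"],c["cy"],c["fx"]);c2=camera("wrist");print(c2["hand_eye"],c2["cx"])
```

```text
[[-0.0004  -0.96535 -0.26096  0.06661]
 [ 1.      -0.0005   0.00032 -0.00151]
 [-0.00044 -0.26096  0.96535 -0.14259]
 [ 0.       0.       0.       1.     ]] 321.07710692671014 191.69499235475143 320.39472895637357
[[-0.0004  -0.96535 -0.26096  0.06661]
 [ 1.      -0.0005   0.00032 -0.00151]
 [-0.00044 -0.26096  0.96535 -0.14259]
 [ 0.       0.       0.       1.     ]] 321.07710692671014
```

```bash
python3 - <<'E'
from h import *
c=load("wrist")
def px(p):
    q=np.linalg.inv(c["hand_eye"])@np.r_[p,1];return c["fx"]*q[0]/q[2]+c["cx"],c["fy"]*q[1]/q[2]+c["cy"]
print("white hole px",px([.0018,-.0012,-.0206]))
for x in(.0238,-.0206,.0184,-.015,.0088,-.005):print(x,px([x,-.0012,-.0206])[1], "w2 crop row",(px([x,-.0012,-.0206])[1]-160)*3)
E
python3 held.py 322 258.5
python3 - <<'E'
import cv2,numpy as np
b=cv2.imread("pics/w2.png").astype(int)
for u in(286,322,345,358):print(u,' '.join(str(int(x)) for x in b[205:310:2,u,0]))
E
```

```text
white hole px (np.float64(321.7364433736293), np.float64(264.7951603319941))
0.0238 215.2749511475327 w2 crop row 165.8248534425981
-0.0206 311.0582854892337 w2 crop row 453.1748564677011
0.0184 227.83388239778853 w2 crop row 203.50164719336559
-0.015 299.857141327661 w2 crop row 419.571423982983
0.0088 249.5029988167762 w2 crop row 268.5089964503286
-0.005 279.25833352606475 w2 crop row 357.77500057819424
n pts 6752 top z -0.0208 normal [ 0.001  0.002 -1.   ] hole [ 0.0048 -0.0011 -0.0208] rect ((0.0012528840452432632, -7.539242506027222e-05), (0.045512981712818146, 0.04691743478178978), 0.6686981320381165)
286 83 79 94 124 125 120 124 125 128 132 135 144 147 145 145 146 148 145 144 142 90 72 73 77 80 80 84 82 87 85 83 87 89 86 87 133 143 141 145 146 145 144 143 146 143 143 144 143 143 143 100 48 41
322 81 82 92 121 123 122 119 122 104 55 50 54 58 50 53 47 54 60 55 56 55 54 54 58 55 53 58 62 82 84 84 82 86 84 87 84 87 85 92 81 81 81 84 82 84 123 143 138 142 147 147 145 146
345 85 82 94 122 120 123 123 122 119 125 121 118 125 120 122 118 115 123 119 120 91 84 84 83 86 82 84 81 83 85 87 85 88 82 86 131 138 145 143 142 144 142 145 147 141 144 141 143 142 143 143 139 143
358 82 83 100 141 144 143 137 127 122 122 122 124 124 123 122 122 122 124 124 118 82 72 68 74 73 71 79 77 81 80 87 86 85 84 88 115 120 123 123 131 144 145 144 142 145 149 146 144 144 145 105 52 46
```

White's hole sits 2.4 mm lower along tool x than blue's did, while y is the same (u = 322). The final TCP is therefore (0.5488, -0.2573) in blue's orientation, seated at z ≈ 0.122.

Run:
```python
from h import *
print(row([.44,.25,.27],toolR(np.radians(-84.6))))
Rf=rot([.002,.207,.978,0]);print(np.degrees(np.arctan2(Rf[1,1],Rf[0,1])))
```

```text
(array([ 4.12,  2.75, -7.23]), array([  0.3, -29.8,  -0.4]))
66.09879838429042
```

```bash
python3 -m handwheel '[[[-1,2,1.4,-3.6,0.1,-10,-0.1],[-1,4.1,2.7,-7.2,0.2,-20,-0.3],[-1,4.1,2.7,-7.2,0.3,-29.8,-0.4],[-1,4.1,2.7,-7.2,0.3,-29.8,-0.4],[-1,4.1,2.7,-7.2,0.3,-29.8,-0.4]]]'
python3 - <<'E'
from h import *
print(row([.5488,-.2573,.23],toolR(np.radians(66.1))))
E
```

```text
time_s: 16.27
eef_pos: [0.4394, 0.2507, 0.2693]
eef_rot: [-0.0, 0.999, 0.047, 0.001]
wrist_force: [-0.2, -0.5, -2.2]
opening: 0.498
grasp_force: 62.6
(array([ 6.09, 51.61,  3.9 ]), array([ 1.000e-01, -1.000e-01, -1.507e+02]))
```

```bash
python3 -m handwheel '[[[-1,0.7,5,0,0,0,-10],[-1,1.4,10,0,0,0,-20],[-1,2,16,0,0,0,-30],[-1,2.6,22,0,0,0,-40],[-1,3.3,28,0,0,0,-50],[-1,4,34,0,0,0,-60],[-1,4.7,40,0,0,0,-70],[-1,5.4,46,0,0,0,-80],[-1,6.1,51.6,1,0,0,-90],[-1,6.1,51.6,3.9,0,0,-100]]]'
python3 -m handwheel '[[[-1,0,0,0,0,0,-10],[-1,0,0,0,0,0,-20],[-1,0,0,0,0,0,-30],[-1,0,0,0,0,0,-40],[-1,0,0,0,0,0,-50.5],[-1,0,0,0,0,0,-50.5],[-1,0,0,0,0,0,-50.5]]]'
python3 - <<'E'
from h import *
print(row([.5488,-.2573,.166],toolR(np.radians(66.1))))
E
```

```text
time_s: 17.52
eef_pos: [0.5505, -0.2603, 0.233]
eef_rot: [0.004, 0.604, 0.797, 0.001]
wrist_force: [-0.6, 0.7, -1.7]
opening: 0.496
grasp_force: 62.8
time_s: 18.4
eef_pos: [0.5496, -0.256, 0.2318]
eef_rot: [0.002, 0.21, 0.978, 0.001]
wrist_force: [-0.6, -0.8, -2.1]
opening: 0.497
grasp_force: 62.7
(array([ 0.04, -0.17,  6.58]), array([ 0.2,  0.1, -0.3]))
```

```bash
python3 -m handwheel '[[[-1,0.04,-0.15,3,0.2,0.1,-0.3],[-1,0.04,-0.15,6,0.2,0.1,-0.3],[-1,0.04,-0.15,7.2,0.2,0.1,-0.3],[-1,0.04,-0.15,7.2,0.2,0.1,-0.3],[-1,0.04,-0.15,7.2,0.2,0.1,-0.3],[-1,0.04,-0.15,7.2,0.2,0.1,-0.3]]]'
python3 - <<'E'
from h import *
c=grab("wrist");b=status.get_obs()
print(b["eef_pos"],row([.5488,-.2573,.158],toolR(np.radians(66.1))))
f=c["frame"].astype(int);d=c["depth"];v,u=np.mgrid[0:400,0:640]
P=np.stack([(u-c["cx"])/c["fx"]*d,(v-c["cy"])/c["fy"]*d,d],-1)@c["hand_eye"][:3,:3].T+c["hand_eye"][:3,3]
m=(f[...,2]>f[...,0]+40)&(abs(u-322)<40)&(v>170)&(v<320)&(d>0)
Q=P[m];print("hand_eye y",c["hand_eye"][1,3],len(Q),Q.min(0).round(4),Q.max(0).round(4),"u",u[m].min(),u[m].max(),"v",v[m].min(),v[m].max())
m=(d>0)&(abs(P[...,2]+.0208)<.003)&(abs(P[...,0])<.03);Q=P[m]
for y in(.0,.001):
    k=abs(Q[:,1]-y)<.0007;x=np.sort(Q[k][:,0]);g=np.diff(x);print([(x[i].round(4),x[i+1].round(4)) for i in np.nonzero(g>.003)[0]])
E
```

```text
time_s: 19.15
eef_pos: [0.5499, -0.2584, 0.1614]
eef_rot: [0.001, 0.206, 0.979, -0.001]
wrist_force: [0.2, -0.6, -2.2]
opening: 0.504
grasp_force: 62.7
[ 0.54976179 -0.25826703  0.16116205] (array([0.13, 0.05, 0.32]), array([-0. ,  0.1,  0.1]))
hand_eye y 0.0015026370932221308 206 [-0.0096 -0.002   0.0219] [0.0002 0.0065 0.0277] u 315 330 v 229 243
[(np.float64(-0.0146), np.float64(0.0187))]
[(np.float64(-0.0152), np.float64(0.0186))]
```

```bash
python3 -m handwheel '[[[-1,0.05,0.03,0.2,0,0,0],[-1,0.05,0.03,0.3,0,0,0],[-1,0.05,0.03,0.4,0,0,0],[-1,0.05,0.03,0.4,0,0,0],[-1,0.05,0.03,0.4,0,0,0]]]'
python3 - <<'E'
from h import *
print(status.get_obs()["eef_pos"],row([.5488,-.2573,.122],toolR(np.radians(66.1))))
E
```

```text
time_s: 19.82
eef_pos: [0.5489, -0.2574, 0.1559]
eef_rot: [0.0, 0.206, 0.979, -0.0]
wrist_force: [0.1, 0.3, -1.5]
opening: 0.503
grasp_force: 62.7
[ 0.54885461 -0.25737413  0.15591967] (array([0.01, 0.01, 3.39]), array([-0. ,  0. ,  0.1]))
```

Exactly on target, so I'll lower in small steps.

```bash
python3 -m handwheel '[[[-1,0,0,0.4,0,0,0],[-1,0,0,0.8,0,0,0],[-1,0,0,1.1,0,0,0],[-1,0,0,1.4,0,0,0],[-1,0,0,1.6,0,0,0],[-1,0,0,1.6,0,0,0]]]'
```

```text
time_s: 20.58
eef_pos: [0.5487, -0.2573, 0.1397]
eef_rot: [0.0, 0.206, 0.979, -0.0]
wrist_force: [-0.2, 0.8, -2.2]
opening: 0.503
grasp_force: 62.7
```

```bash
python3 -m handwheel '[[[-1,0,0,0.4,0,0,0],[-1,0,0,0.8,0,0,0],[-1,0,0,1.2,0,0,0],[-1,0,0,1.5,0,0,0],[-1,0,0,1.7,0,0,0],[-1,0,0,1.85,0,0,0],[-1,0,0,1.95,0,0,0],[-1,0,0,1.95,0,0,0]]]'
```

```text
time_s: 21.58
eef_pos: [0.549, -0.2574, 0.1211]
eef_rot: [0.0, 0.206, 0.979, -0.0]
wrist_force: [-1.5, 2.0, 3.4]
opening: 0.503
grasp_force: 63.1
```

```bash
python3 -m handwheel '[[[-1,0,0,0.1,0,0,0],[-1,0,0,0.1,0,0,0],[1,0,0,0,0,0,0],[1,0,0,0,0,0,0],[1,0,0,0,0,0,0],[1,0,0,-2,0,0,0],[1,0,0,-6,0,0,0],[1,0,0,-10,0,0,0],[1,0,0,-12,0,0,0],[1,0,0,-12,0,0,0]]]'
python3 - <<'E'
from h import *
for nm in("wrist","top"):
    c=grab(nm);W=cloud(c);f=c["frame"].astype(int);D=np.hypot(W[...,0]-.5477,W[...,1]+.2548)
    a=np.arctan2(W[...,1]+.2548,W[...,0]-.5477);wh=f.min(-1)>100
    z=W[...,2]
    t=wh&(D<.022)&(z>.12)&(z<.155);print(nm,"white top",t.sum(),np.nanmedian(z[t]),"expect .142")
    if t.sum()>50:
        Q=W[t];p=Q.mean(0);n=np.linalg.svd(Q-p)[2][2];print(" tilt",n.round(3))
    k=wh&(D>.068)&(D<.1)&(z>.135)&(z<.155);print(" cup",k.sum(),W[k].mean(0),np.degrees(a[k].mean()))
    b=(f[...,0]>f[...,2]+40)&(D>.068)&(D<.1)&(z>.105)&(z<.125);print(" blue cup",b.sum(),W[b].mean(0))
print(status.get_obs()["wrist_force"])
E
```

```text
time_s: 22.82
eef_pos: [0.5497, -0.2579, 0.2426]
eef_rot: [0.002, 0.206, 0.979, -0.001]
wrist_force: [0.8, -0.3, -0.7]
opening: 1.0
grasp_force: 0.0
wrist white top 1316 0.1421885813146261 expect .142
 tilt [-0.005  0.006  1.   ]
 cup 600 [ 0.47083769 -0.22125792  0.14538831] 156.41146745491147
 blue cup 209 [ 0.62304585 -0.28978408  0.11362082]
top white top 111 0.14257557504343898 expect .142
 tilt [-0.05   0.113 -0.992]
 cup 0 [nan nan nan] nan
 blue cup 0 [nan nan nan]
[ 0.70370601  0.07515952 -1.5929796 ]<stdin>:9: RuntimeWarning: Mean of empty slice.
  ret = um.true_divide(
  ret = ret.dtype.type(ret / rcount)
<stdin>:10: RuntimeWarning: Mean of empty slice.
```

The white top is level at z = 0.142, its cup is on the steel side at 156.4°, and the gripper is clear.

```bash
python3 -c "
from bench import ctrl
print(ctrl.hand_in())"
```

```text
the job is handed in; nothing more can be done
None
```

I handed the job in at about 23 s. By my last camera readings, both arms are fully down on the post and released, with blue's cup opposite the steel one and white's on the steel side. I don't have the judge's result, and I didn't re-measure the bystanders.

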